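Lock the fan-cover stud of the market-stall chiller

TASK

The washed filter is back in the chiller and its white fan cover is on, but one of the cover's two slotted studs is still sprung up, showing red. Take the orange slot key from its white rest, seat it in that stud, press gently, only until you feel the stud come to its stop, turn it a quarter turn clockwise until it drops into its catch, and put the key back in its rest. The other stud is already locked: leave it and the goods on the stall as they are.

Things in the scene. Friction and masses are not known exactly. Their poses are not given: they have to be found in the camera images.
- key: Slot key, 86 mm tall, 72 to 117 g, upright. Origin: centre of the blade's lower edge; z up along its axis, x along the blade. Blade 16 mm wide (x), 3 mm thick (y), 12 mm high, square-edged; shank 16 mm round to z = 46; black flange 32 mm across, z = 46 to 50; flat orange handle z = 50 to 86, 40 mm wide (x), 12 mm thick (y), in line with the blade: grip it across the 12 mm.
- rest: White fixed plastic block, 75 x 75 mm, 50 mm high, with an upright through hole 21 mm across at its centre (27 mm at the chamfered mouth). Origin: centre of its underside, on the table. The key hangs in the hole, flange on the block's top, blade tip 4 mm above the table, at any yaw.
- chiller: Stainless chiller plinth, fixed, 260 mm deep (x), 320 mm wide (y), with a flat white sheet cover 90 mm above the table, a round fan guard in its middle, and two slotted studs near its front edge, 230 mm apart. Origin: centre of its underside; its front looks along its -x.
- open_stud: Black round collar of the unlocked stud, fixed on the cover: 43 mm across, 35 mm inside, rim 14 mm above the cover. Origin: its centre at the cover's surface; z up, x towards its white marks, y towards its green marks. The stud in it (see open_stud_turn) does not sit at its centre but fixed anywhere up to 3 mm along y and 1 mm along x from it, so the slot must be found by feel or sight.
- open_stud_press (a joint): How far that stud is pushed down, m (0 sprung up). Spring 3 N at 0 plus 0.25 N per mm. It turns only while held below a lip, 8 to 15 mm down, as the cover sits on its seal; a hard stop lies 1.5 mm below the lip (5.4 to 7.1 N of spring there): feel for it. Over 16 N between key and stud, pressing and twisting together, damages it. Let go in the catch it rises to 4.5 mm above the lip.
- open_stud_turn (a joint): Turn of that stud, rad: 0 unlocked (slot along its collar's x), grows clockwise from above; caught from 1.48 (slot along y at 1.57) to the end stop at 1.85. Before the lip blocked at 0.08; turning takes under 0.04 N m; blade play in the slot 0.13 rad each way. Metal head 28 mm across, top 24 mm above the cover when sprung up, red band below; slot 20.6 mm long, ends closed, 5 mm wide, 6 mm deep.
- shut_stud: The same collar of the other stud, which is already locked: head about 17 mm above the cover, no red to be seen, slot towards the green marks. Not to be touched.
- shut_stud_turn (a joint): Turn of the locked stud, rad: stays at about 1.57.
- curd_tub: Bystander: round cream tub with a clear lid, 104 mm across, 75 mm high; origin centre of underside.
- caramel_tub: Bystander: round brown tub with a clear lid, 100 mm across, 62 mm high; origin centre of underside.
- sample_pot: Bystander: small white pot with a blue lid on the chiller's rear deck, 52 mm across, 45 mm high; origin centre of underside.
- milk_a: Bystander: white milk bottle with a blue cap, 72 mm across, 200 mm high; origin centre of underside.
- milk_b: Bystander: white milk bottle with a black cap, 68 mm across, 180 mm high; origin centre of underside.
- wax_cheese: Bystander: small black waxed cheese, 100 mm across, 50 mm high; origin centre of underside.
- wedge: Bystander: yellow cheese wedge, 104 mm long, 64 mm wide, 42 mm high; origin under the middle of its length.
Mind the look-alikes: they are no part of the job. Leave any pink or purple look-alike of the rest alone.

How it is judged:
By the outcome, as a careful person would: the job done as asked, in the order asked, and still so for the second after the job is handed in, with the robot touching nothing.
It also fails if it takes over 72 s, if anything falls off the work surface, if the arm or the gripper's body presses on something with over 40 N, if the wrist force passes 120 N, or if a joint passes its speed limit or range.

ROBOT

A 6-joint arm with a two-finger parallel gripper is mounted at the origin on the work surface. World frame = base frame: x ahead of the robot, y to its left, z up, the work surface at z = 0. Lengths are in m, angles in rad, forces in N, time in s.
With the tool pointing down it reaches from about 0.4 to 0.825 m from the base axis. Payload 7 kg.
Tool frame: the origin (TCP) lies between the finger pads; the fingertips stand 11 mm ahead of it and the grasp point (between the pads) lies 8 mm behind it (arm.tips_ahead is the distance from the TCP to the fingertips, in m); z points along the fingers, x is the direction in which the jaws open and shut, and the axes are right-handed (so a half turn about z gives the same grasp; the last joint's range is limited). The gripper opens to 88 mm and grips with 3 to 60 N. Pads are 19 mm wide; open, the fingers measure 130 mm over their backs; the gripper's body (78 mm by 193 mm) begins 47 mm behind the grasp point.
Start: joints at [-0.842, 0.359, 0.012, 0, -1.224, -0.288], TCP at [0.288, -0.61, 0.238] pointing down, gripper open.
Joint ranges: [-3.07, 3.07], [-1.43, 2.12], [-1.02, 1.25], [-3.03, 1.67], [-3.05, -0], [-3.03, 3.03]. Speed limits (rad/s): [2.39, 2.39, 3.01, 3.14, 3.14, 3.14].

INTERFACE

Orientations are given as [roll, pitch, yaw] about the fixed x, y, z axes, in that order (R = Rz(yaw) Ry(pitch) Rx(roll)).
In Python, from station import arm, optics, finder gives the robot as it stands. The module is installed in compiled form; this text tells all that it offers.
- The arm moves only by the tool apply_moves, never from a script. Its argument "increments" is one flat list of numbers, 6 for each row, row after row: the shift along the world's x, y, z in m, then the turn, a rotation vector about the world's x, y, z in rad. In form: [tx, ty, tz, rx, ry, rz, tx, ty, tz, rx, ry, rz, ...]. A call has 1 to 20 rows; each row shifts and turns the pose as measured when the row begins; what a row does not reach is not made up. A row lasts 1/12 s, in which the tool goes at most 41.7 mm and 7.16 degrees, less where a joint would pass 70% of its speed; a pose out of reach is approached as far as the arm can. A call with a gripper value outside its range is refused whole. "hand" is the closure, from 0 (fully open) to 1 (shut), set as the call begins (left out, the last holds). The fingers move at their own pace and stop on an object; "force" is the grip in N (left out, the last holds). Time passes only in rows, so rows that do not move let the fingers close. It gives the time, the measured TCP pose, the force and the opening at its end, in the units of the state.
- arm.get_state(): the state, without advancing time (a new reading comes with each control period).
- optics.grab_frame(name): name is "side" or "top"; returns the picture (420x560x3 uint8, red, green, blue); there is no depth.
- optics.camera_model(name): a dict with "fx", "fy", "cx", "cy" (pixels), "world_to_cam" (4x4, takes a point from world to camera coordinates). Camera axes: x right, y up, looking along -z (the intrinsics and any distortion apply to the point x, -y, -z); pixel columns grow to the right and rows downward; lengths in m; the calibration is good to about 2 mm. A picture is of the moment at which its call begins. camera_model takes no time and is no camera call.
- arm.job_done(): hands the job in, once; it reports no verdict.
Trained networks look in the newest picture that a camera, given by its name, has taken for a name from the list of things; names that differ only in an ending like _2 or _b are one class to them, and where a whole thing is asked for, a point or a joint stands for the part that bears it (a point fixed in the world has none). Each returns a list of dicts, best first, with "conf" (0 to 1); they miss things now and then, are a little off and sometimes report something else, mostly with a low value. They report only what shows in the picture. A call takes as long as a camera call. They do not tell look-alikes from the thing itself.
- finder.find_in(camera, name): "box" ([left, top, right, bottom] in pixels, round what is visible of it).
- finder.landmark_of(camera, name): "point" ([column, row] in pixels: a listed point, or the origin of a listed thing).
The state is a dict: "t": time; "q": joint angles; "qd": joint speeds; "joint_efforts": joint torques, N m; "eef_pos": TCP position; "ee_rot": TCP orientation; "force": force on the tool from outside, world axes, zero at the start; "moment": the same for the moment, N m; "width": finger opening in m.
Only numpy, scipy, OpenCV 4.12 (cv2) and the standard library are available. Lean on these libraries where they do the work, as an engineer would, in place of code of your own. Each camera call takes 0.05 s, during which the arm holds its last target. There are 200 camera calls.

## Working session

There is one attempt and no reset: what is moved stays moved. The work goes in short steps, Python scripts to look and compute and a tool call to move; the robot and the scene stay as the last step left them, time stands still between calls to the robot, and variables do not carry over. Pictures are saved under pics/ and viewed, about 8 in all and at most 12, crops included, and the job is handed in when it is done.

Besides the shell and the picture viewer there is one more tool, called in YAML: its name, and indented under it one key for each argument. apply_moves: Moves the arm, as the interface text tells. Its arguments: {"type":"object","properties":{"increments":{"type":"array"},"hand":{"type":"number"},"force":{"type":"number"}},"required":["increments"]}

```bash
mkdir -p pics
cat > h.py <<'E'
import numpy as np, cv2
from station import arm, optics, finder
def ray(cam,px):
    m=optics.camera_model(cam);T=np.array(m["world_to_cam"]);R=T[:3,:3];t=T[:3,3]
    k=np.array([[m["fx"],0,m["cx"]],[0,m["fy"],m["cy"]],[0,0,1.]])
    d=m.get("dist",m.get("distortion"))
    p=cv2.undistortPoints(np.array([[px]],float),k,None if d is None else np.array(d,float))[0,0]
    return -R.T@t, R.T@np.array([p[0],-p[1],-1.])
def onz(cam,px,z):
    o,d=ray(cam,px); return o+d*(z-o[2])/d[2]
def proj(cam,P):
    m=optics.camera_model(cam);T=np.array(m["world_to_cam"]);c=T[:3,:3]@np.array(P)+T[:3,3]
    return np.array([m["cx"]+m["fx"]*c[0]/-c[2],m["cy"]+m["fy"]*c[1]/c[2]])
def save(cam,name,box=None,s=1):
    im=optics.grab_frame(cam)
    if box: im=im[box[1]:box[3],box[0]:box[2]]
    im=cv2.resize(im,None,fx=s,fy=s,interpolation=cv2.INTER_CUBIC)
    cv2.imwrite(f"pics/{name}.png",cv2.cvtColor(im,cv2.COLOR_RGB2BGR))
E
python3 - <<'E'
from h import *
save("top","top0");save("side","side0")
a=cv2.imread("pics/top0.png");b=cv2.imread("pics/side0.png")
cv2.imwrite("pics/both.png",cv2.resize(np.vstack([a,b]),(800,1200))[:, :])
for c in("top","side"):
    m=optics.camera_model(c);print(c,{k:(np.round(v,3).tolist()) for k,v in m.items()})
    for n in("key","rest","chiller","open_stud","shut_stud","open_stud_turn"):
        print(c,n,[(round(r["conf"],2),np.round(r["point"]).tolist()) for r in finder.landmark_of(c,n)[:4]])
print(arm.get_state())
E
```

```text
top {'fx': 538.417, 'fy': 538.417, 'cx': 273.338, 'cy': 204.756, 'world_to_cam': [[0.01, -1.0, 0.002, 0.004], [0.984, 0.01, 0.176, -0.511], [-0.176, 0.0, 0.984, -1.506], [0.0, 0.0, 0.0, 1.0]]}
top key [(0.64, [350.0, 205.0])]
top rest [(0.92, [314.0, 242.0]), (0.84, [351.0, 204.0]), (0.83, [363.0, 247.0]), (0.65, [377.0, 297.0])]
top chiller [(0.92, [225.0, 188.0])]
top open_stud [(0.74, [189.0, 216.0])]
top shut_stud [(0.7, [265.0, 195.0])]Traceback (most recent call last):
  File "<stdin>", line 8, in <module>
ValueError: it knows: caramel_tub, chiller, curd_tub, key, milk, open_stud, rest, sample_pot, shut_stud, wax_cheese, wedge
```

View pics/top0.png

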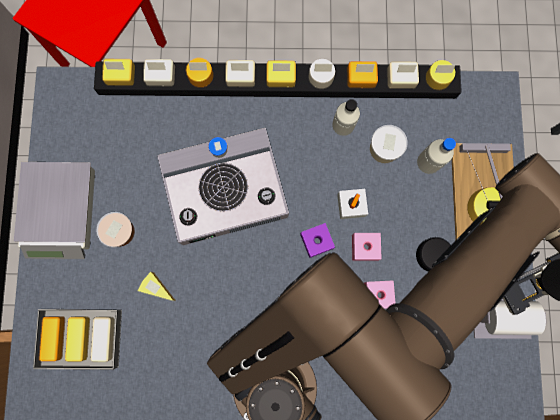

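View pics/side0.png

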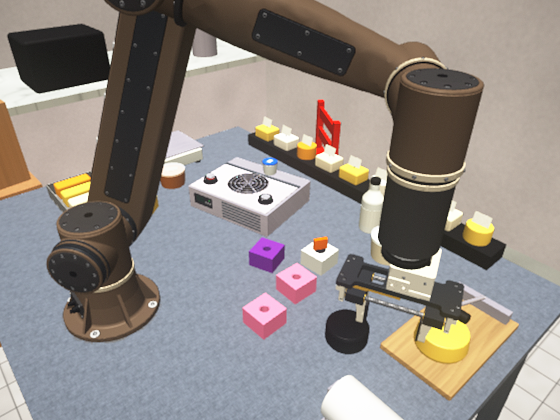

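The white block at top (353,203) / side (320,255), holding the orange key, is the rest. The purple one at (317,240) and the pink ones at (367,246) and (380,294) are look-alikes. The studs are at top (188,216) and (266,196). I'll check which is red in an enlarged crop.

Run:
```python
from h import *
t=optics.grab_frame("top");s=optics.grab_frame("side")
z=lambda im,c,r,w,h:cv2.resize(im[r-h:r+h,c-w:c+w],(400,300),interpolation=cv2.INTER_CUBIC)
im=np.vstack([np.hstack([z(t,188,216,24,18),z(t,266,196,24,18)]),np.hstack([z(t,353,202,24,18),cv2.resize(s[165:225,195:275],(400,300),interpolation=cv2.INTER_CUBIC)])])
cv2.imwrite("pics/crop1.png",cv2.cvtColor(im,cv2.COLOR_RGB2BGR))
for c in("top","side"):
    for n in("key","rest","chiller","open_stud","shut_stud"):
        for r in finder.landmark_of(c,n)[:4]: print(c,n,round(r["conf"],2),np.round(r["point"],1), onz(c,r["point"],.09 if "stud" in n else 0.004 if n=="key" else 0).round(4))
m=optics.camera_model("side");print({k:(np.round(v,3).tolist()) for k,v in m.items()})
print(arm.get_state())
```

```text
top key 0.42 [348.7 204.4] [ 0.522  -0.2136  0.004 ]
top rest 0.91 [362.4 247.6] [ 0.3947 -0.2524  0.    ]
top rest 0.83 [354.8 205.9] [ 0.5184 -0.2322  0.    ]
top rest 0.74 [315.3 241.6] [ 0.4109 -0.1146  0.    ]
top rest 0.74 [378.3 294.6] [ 0.2595 -0.2956  0.    ]
top chiller 0.75 [223.5 187.2] [0.5711 0.1587 0.    ]
top chiller 0.73 [351.2 204.5] [ 0.5225 -0.2216  0.    ]
top open_stud 0.75 [186.2 215. ] [0.4718 0.252  0.09  ]
top open_stud 0.54 [263.  196.6] [0.5263 0.0387 0.09  ]
top shut_stud 0.49 [266.9 196.9] [0.5255 0.0278 0.09  ]
top shut_stud 0.31 [433.2 256.9] [ 0.3621 -0.4317  0.09  ]
side key 0.49 [318.8 264.5] [ 0.506  -0.2332  0.004 ]
side rest 0.92 [268.4 264.2] [ 0.4012 -0.1357  0.    ]
side rest 0.76 [321.5 265.4] [ 0.5126 -0.2378  0.    ]
side rest 0.7 [264.4 320.9] [ 0.2571 -0.2936  0.    ]
side rest 0.62 [296.1 293. ] [ 0.3821 -0.2727  0.    ]
side chiller 0.66 [249.5 204.3] [0.5549 0.1508 0.    ]
side open_stud 0.54 [208.8 181.7] [0.4533 0.2365 0.09  ]
side shut_stud 0.67 [266.1 199.4] [0.5275 0.0261 0.09  ]
{'fx': 445.491, 'fy': 445.491, 'cx': 275.079, 'cy': 210.005, 'world_to_cam': [[0.761, -0.649, -0.001, -0.412], [0.357, 0.417, 0.836, -0.241], [-0.542, -0.636, 0.549, -1.139], [0.0, 0.0, 0.0, 1.0]]}
{'t': 0.95, 'q': array([-8.41895225e-01,  3.58556876e-01,  1.19154648e-02, -5.26893022e-06,
       -1.22408443e+00, -2.88098279e-01]), 'qd': array([ 3.54746458e-06, -1.56271212e-03,  1.48298508e-03,  1.14434876e-04,
       -7.63487301e-04,  7.73705890e-04]), 'joint_efforts': array([-4.17237115e-04, -5.82379639e+01,  2.93298393e+01,  7.00226113e+00,
        1.24531210e-02,  3.45751843e-06]), 'eef_pos': array([ 0.28798132, -0.61047245,  0.23759494]), 'ee_rot': array([3.14156788e+00, 6.61689277e-05, 2.01159736e+00]), 'force': array([-0.1787632 ,  1.09949626,  0.88444894]), 'moment': array([ 0.03064335, -0.00926812,  0.08221258]), 'width': 0.08759050569908318}
```

View pics/crop1.png

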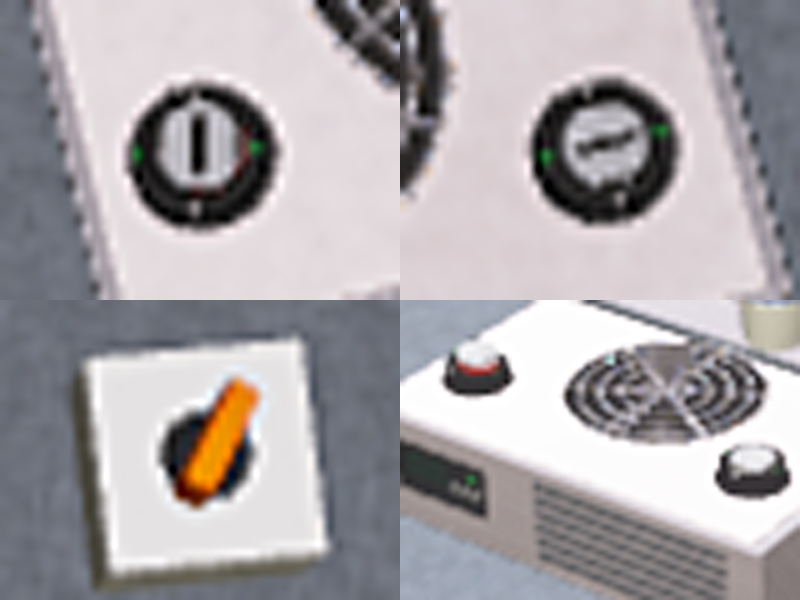

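The left stud at (188,216) shows the red band and its slot runs roughly vertical in the image, so it is the open one. The right stud is flush with no red. The key handle is in the white rest at about (354,202). Next I'll fit these precisely.

```bash
cat > meas.py <<'E'
from h import *
from scipy.optimize import minimize
def soft(cam,im,c,r,w,h,f,s=8):
    g=f(im[r-h:r+h,c-w:c+w].astype(float)); return cv2.resize(g.astype(np.float32),None,fx=s,fy=s,interpolation=cv2.INTER_LINEAR)
def hullmask(cam,P,c,r,w,h,s=8):
    uv=np.array([proj(cam,p) for p in P]); uv=(uv-[c-w,r-h]+0.5)*s-0.5
    m=np.zeros((2*h*s,2*w*s),np.float32); cv2.fillConvexPoly(m,cv2.convexHull(np.round(uv*16).astype(np.int32)),1.,shift=4)
    return cv2.blur(m,(s,s))
def box(x,y,yaw,z0,z1,L,W):
    c,s=np.cos(yaw),np.sin(yaw)
    return [[x+c*a-s*b,y+s*a+c*b,z] for a in(-L/2,L/2) for b in(-W/2,W/2) for z in(z0,z1)]
orange=lambda g:np.clip((g[...,0]-g[...,2]-60)/100,0,1)
E
python3 - <<'E'
from meas import *
ims={c:optics.grab_frame(c) for c in("top","side")}
win={"top":(353,202,16,16),"side":(320,243,16,16)}
for cams in(["top"],["side"],["top","side"]):
    obs={c:soft(c,ims[c],*win[c],orange) for c in cams}
    def cost(p): return sum(np.abs(obs[c]-hullmask(c,box(p[0],p[1],p[2],.054,.09,.04,.012),*win[c])).sum()/obs[c].sum() for c in cams)
    best=min((minimize(cost,[.52,-.23,y],method="Nelder-Mead",options=dict(initial_simplex=np.array([.52,-.23,y])+np.array([[0,0,0],[.01,0,0],[0,.01,0],[0,0,.2]]))) for y in(-.9,-.5,0,.5)),key=lambda r:r.fun)
    print(cams,best.x.round(4),best.fun)
# stud: print gray around
t=ims["top"].astype(int)
print(t[205:229,177:201].mean(2).astype(int))
print(ims["top"][190:214,341:367,2])
r=finder.find_in("top","rest");print(r[:3])
E
```

```text
Traceback (most recent call last):
  File "meas.py", line 6, in hullmask
    uv=np.array([proj(cam,p) for p in P]); uv=(uv-[c-w,r-h]+0.5)*s-0.5
                 ~~~~^^^^^^^
  File "h.py", line 12, in proj
    m=optics.camera_model(cam);T=np.array(m["world_to_cam"]);c=T[:3,:3]@np.array(P)+T[:3,3]
ValueError: time passes only in moves, steps and waits
```

Run:
```python
from h import *
for n,p in(("slot",(187.32,214.77)),("slotA",(187.3,211.23)),("slotB",(187.32,218.3))): print(n,onz("top",p,.114).round(4))
print("whites",onz("top",(187.0,208.7),.104),onz("top",(187.1,222.4),.104))
print("collar c",onz("top",(187.9,216.0),.104)) 
s=np.load("im0.npz")["side"].astype(int)
print(s[166:190,198:224].mean(2).astype(int))
print((s[...,0]-s[...,1])[166:190,198:224])
print(proj("side",onz("top",(187.32,214.77),.114)))
```

```text
slot [0.4687 0.2451 0.114 ]
slotA [0.4786 0.2455 0.114 ]
slotB [0.4589 0.2447 0.114 ]
whites [0.4872868  0.24819781 0.104     ] [0.44903194 0.24646362 0.104     ]
collar c [0.46688363 0.24493616 0.104     ]
[[170 171 169 167 168 171 170 171 172 169 170 170 170 169 171 173 172 172
  169 167 168 172 203 245 255 255]
 [172 174 172 172 170 173 170 168 169 171 171 172 173 171 174 173 172 169
  166 169 211 243 252 255 254 254]
 [170 171 172 171 170 170 170 167 171 173 175 175 173 170 169 169 168 165
  193 237 253 255 255 254 253 253]
 [169 170 171 171 169 168 167 167 168 174 175 172 170 167 166 165 171 205
  245 255 255 254 253 253 253 253]
 [168 171 172 170 169 166 165 163 166 168 171 169 166 164 170 209 243 252
  255 254 254 253 253 253 253 253]
 [168 169 169 171 168 166 166 166 167 168 167 168 165 203 243 254 255 255
  254 253 253 253 253 253 253 253]
 [166 165 168 170 171 169 170 171 171 170 158 145 180 240 255 255 255 254
  253 253 253 253 253 253 253 253]
 [165 165 170 172 173 173 171 171 171 191 212 215 227 244 246 248 253 254
  253 253 253 253 253 253 253 253]
 [166 167 168 172 174
[... 3668 characters left out ...]
   1   1   1   1]
 [  1   1   1   1   0   0   0   2   5  10   7   8   8   8   5   5   4   0
    0   1   1   1   1   1   1   1]
 [  1   1   1   1   1   0   1   0   0   0   0   0   0   0   0   0   0   0
    0   1   1   1   1   1   1   1]
 [  0   0   1   1   1   1   1   0   1   0   0   0   0   1   1   0   0   0
    1   1   1   1   1   1   1   1]
 [  1   1   1   0   0   1   1   1   1   0   1   1   1   1   1   1   1   1
    1   1   1   1   1   1   1   1]
 [  3   2   2   1   1   0   0   1   1   1   1   1   1   1   1   1   1   1
    1   1   1   1   1   1   1   1]
 [  9   4   4   3   2   1   1   0   1   1   1   1   1   1   1   1   1   1
    1   1   1   1   1   1   1   1]]
[210.6706208  172.99084726]
```

apply_moves:
  increments: [0.0129, 0.0216, -0.0028, 0, 0, 0.1222, 0.0129, 0.0216, -0.0028, 0, 0, 0.1222, 0.0129, 0.0216, -0.0028, 0, 0, 0.1222, 0.0129, 0.0216, -0.0028, 0, 0, 0.1222, 0.0129, 0.0216, -0.0028, 0, 0, 0.1222, 0.0129, 0.0216, -0.0028, 0, 0, 0.1222, 0.0129, 0.0216, -0.0028, 0, 0, 0.1222, 0.0129, 0.0216, -0.0028, 0, 0, 0.1222, 0.0129, 0.0216, -0.0028, 0, 0, 0.1222, 0.0129, 0.0216, -0.0028, 0, 0, 0.1222, 0.0129, 0.0216, -0.0028, 0, 0, 0.1222, 0.0129, 0.0216, -0.0028, 0, 0, 0.1222, 0.0129, 0.0216, -0.0028, 0, 0, 0.1222, 0.0129, 0.0216, -0.0028, 0, 0, 0.1222, 0.0129, 0.0216, -0.0028, 0, 0, 0.1222, 0.0129, 0.0216, -0.0028, 0, 0, 0.1222, 0.0129, 0.0216, -0.0028, 0, 0, 0.1222, 0.0129, 0.0216, -0.0028, 0, 0, 0.1222]
  hand: 0.3

```text
t: 2.65
eef_pos: [0.5261, -0.2071, 0.1871]
ee_rot: [-3.136, 0.004, -2.025]
force: [0.2, -0.7, 0.7]
width: 0.061
```

```bash
cat > to.py <<'E'
import sys
from h import *
from scipy.spatial.transform import Rotation as R
def to(x,y,z,yaw):
    s=arm.get_state(); d=np.array([x,y,z])-s["eef_pos"]
    r=(R.from_euler("xyz",[np.pi,0,yaw])*R.from_euler("xyz",s["ee_rot"]).inv()).as_rotvec()
    print("t",round(s["t"],2),"pos",s["eef_pos"].round(4),"rot",s["ee_rot"].round(4),"q6",s["q"][5].round(3),"F",s["force"].round(2),"M",s["moment"].round(3),"w",round(s["width"],4)); print("d",d.round(4),"r",r.round(4))
if __name__=="__main__": to(*map(float,sys.argv[1:5]))
E
python3 to.py .520 -.221 .12 -2.075
```

```text
t 2.65 pos [ 0.5261 -0.2071  0.1871] rot [-3.1362  0.0039 -2.0249] q6 1.147 F [ 0.18 -0.69  0.71] M [-0.104  0.082  0.017] w 0.061
d [-0.0061 -0.0139 -0.0671] r [-0.001   0.0065 -0.0501]
```

apply_moves:
  increments: [-0.002, -0.0046, -0.02, 0, 0.002, -0.0167, -0.002, -0.0046, -0.02, 0, 0.002, -0.0167, -0.002, -0.0046, -0.02, 0, 0.002, -0.0167, 0, 0, 0, 0, 0, 0]

```text
t: 2.98
eef_pos: [0.5245, -0.2158, 0.1268]
ee_rot: [-3.137, 0.003, -2.06]
force: [-0.6, -0.1, 0.1]
width: 0.0614
```

```bash
python3 to.py .520 -.221 .071 -2.075; python3 -c "
from h import *
save('side','grasp',[270,170,370,270],7)"
```

```text
t 2.98 pos [ 0.5245 -0.2158  0.1268] rot [-3.1365  0.0032 -2.06  ] q6 1.128 F [-0.63 -0.09  0.08] M [-0.077  0.346  0.033] w 0.0614
d [-0.0045 -0.0052 -0.0558] r [-0.0004  0.006  -0.015 ]
```

View pics/grasp.png

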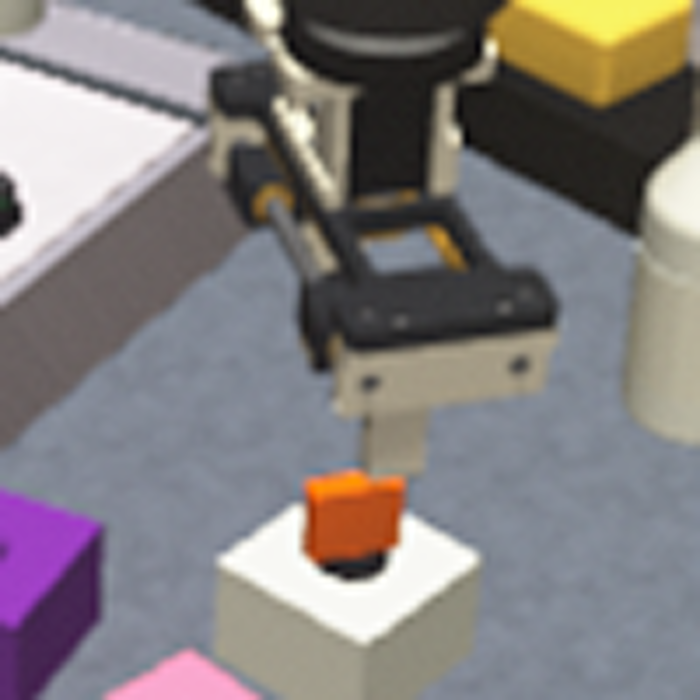

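Run:
```python
from meas import *
p=lambda P:((proj("side",P)-[270,170])*7).round()
j=np.array([np.cos(-2.06),np.sin(-2.06),0])
T=np.array([.5245,-.2158,.1268])
T[2]-=.011
for d in(-.037,0,.037): print(d,p(T+d*j))
for x,y,yaw in((.521,-.2211,-.5),(.517,-.223,-.5)):
  for l in(-.02,.02):
    for w in(-.006,.006):
      b=np.array([x,y,.09])+l*np.array([np.cos(yaw),np.sin(yaw),0])+w*np.array([-np.sin(yaw),np.cos(yaw),0]); print(l,w,p(b))
```

```text
-0.037 [331. 348.]
0 [358. 400.]
0.037 [387. 455.]
-0.02 -0.006 [314. 478.]
-0.02 0.006 [305. 460.]
0.02 -0.006 [411. 466.]
0.02 0.006 [402. 448.]
-0.02 -0.006 [310. 484.]
-0.02 0.006 [301. 466.]
0.02 -0.006 [408. 472.]
0.02 0.006 [398. 454.]
```

The side view shows the open fingers straddling the key handle (crop about (354,520)) with the near fingertip at (395,472). The handle is in line with the jaws, and the two cameras agree to within about 3 mm. I'm lowering now.

apply_moves:
  increments: [-0.002, -0.0015, -0.018, 0, 0.002, -0.005, -0.002, -0.0015, -0.018, 0, 0.002, -0.005, -0.002, -0.0015, -0.014, 0, 0.002, -0.005, 0, 0, 0, 0, 0, 0]

```text
t: 3.37
eef_pos: [0.5236, -0.2215, 0.0836]
ee_rot: [-3.131, 0.002, -2.071]
force: [-1.1, 0.2, -0.0]
width: 0.0615
```

```bash
python3 to.py .519 -.2195 .071 -2.075
```

```text
t 3.37 pos [ 0.5236 -0.2215  0.0836] rot [-3.1311e+00  2.5000e-03 -2.0714e+00] q6 1.122 F [-1.1   0.17 -0.  ] M [ 0.031  0.318 -0.015] w 0.0615
d [-0.0046  0.002  -0.0126] r [ 0.0029  0.0104 -0.0036]
```

apply_moves:
  increments: [-0.004, 0.001, -0.008, 0.002, 0.007, -0.003, -0.002, 0.001, -0.006, 0.002, 0.007, 0, -0.001, 0, -0.001, 0, 0.002, 0]

```text
t: 3.62
eef_pos: [0.5187, -0.2198, 0.0716]
ee_rot: [3.14, -0.001, -2.073]
force: [0.2, -0.6, 0.4]
width: 0.0614
```

```bash
python3 to.py .519 -.2195 .071 -2.075
```

```text
t 3.62 pos [ 0.5187 -0.2198  0.0716] rot [ 3.1399e+00 -6.0000e-04 -2.0734e+00] q6 1.122 F [ 0.19 -0.64  0.43] M [-0.065  0.145 -0.022] w 0.0614
d [ 0.0003  0.0003 -0.0006] r [-0.0003 -0.0017 -0.0016]
```

apply_moves:
  increments: [0, 0, 0, 0, 0, 0, 0, 0, 0, 0, 0, 0, 0, 0, 0, 0, 0, 0, 0, 0, 0, 0, 0, 0, 0, 0, 0, 0, 0, 0, 0, 0, 0, 0, 0, 0]
  hand: 1
  force: 30

```text
t: 4.12
eef_pos: [0.5204, -0.2199, 0.0743]
ee_rot: [-3.14, 0.001, -2.072]
force: [0.2, -0.1, 0.1]
width: 0.0268
```

```bash
python3 to.py .519 -.2195 .071 -2.075
```

```text
t 4.12 pos [ 0.5204 -0.2199  0.0743] rot [-3.1396e+00  6.0000e-04 -2.0721e+00] q6 1.122 F [ 0.18 -0.13  0.14] M [-0.086  0.132 -0.025] w 0.0268
d [-0.0014  0.0004 -0.0033] r [ 0.0005  0.002  -0.0029]
```

apply_moves:
  increments: [-0.0005, 0, -0.0015, 0, 0, 0, -0.0005, 0, -0.0015, 0, 0, 0, -0.0002, 0, -0.001, 0, 0, 0, 0, 0, -0.001, 0, 0, 0, 0, 0, -0.0006, 0, 0, 0]

```text
t: 4.53
eef_pos: [0.5196, -0.22, 0.0714]
ee_rot: [-3.138, 0.001, -2.071]
force: [-1.6, 0.6, 3.6]
width: 0.012
```

```bash
python3 to.py .519 -.2195 .071 -2.075
```

```text
t 4.53 pos [ 0.5196 -0.22    0.0714] rot [-3.1376e+00  5.0000e-04 -2.0709e+00] q6 1.122 F [-1.59  0.65  3.63] M [ 0.291  0.681 -0.023] w 0.012
d [-0.0006  0.0005 -0.0004] r [ 0.0014  0.0037 -0.0041]
```

apply_moves:
  increments: [0, 0, -0.0005, 0, 0, 0, 0, 0, -0.0002, 0, 0, 0, 0, 0, 0.003, 0, 0, 0, 0, 0, 0.01, 0, 0, 0, 0, 0, 0.02, 0, 0, 0, 0, 0, 0.02, 0, 0, 0, 0, 0, 0.02, 0, 0, 0, 0, 0, 0.02, 0, 0, 0, 0, 0, 0.02, 0, 0, 0, 0, 0, 0.015, 0, 0, 0]

```text
t: 5.37
eef_pos: [0.5162, -0.2199, 0.2029]
ee_rot: [3.138, -0.003, -2.072]
force: [1.1, -0.1, -0.9]
width: 0.0113
```

```bash
python3 to.py .467 .247 .21 -1.554
```

```text
t 5.37 pos [ 0.5162 -0.2199  0.2029] rot [ 3.1383e+00 -2.6000e-03 -2.0716e+00] q6 1.123 F [ 1.08 -0.13 -0.88] M [-0.091  0.039  0.01 ] w 0.0113
d [-0.0492  0.4669  0.0071] r [ 0.0017 -0.0038  0.5176]
```

apply_moves:
  increments: [-0.0035, 0.0335, 0.0005, 0, 0, 0.039, -0.0035, 0.0335, 0.0005, 0, 0, 0.039, -0.0035, 0.0335, 0.0005, 0, 0, 0.039, -0.0035, 0.0335, 0.0005, 0, 0, 0.039, -0.0035, 0.0335, 0.0005, 0, 0, 0.039, -0.0035, 0.0335, 0.0005, 0, 0, 0.039, -0.0035, 0.0335, 0.0005, 0, 0, 0.039, -0.0035, 0.0335, 0.0005, 0, 0, 0.039, -0.0035, 0.0335, 0.0005, 0, 0, 0.039, -0.0035, 0.0335, 0.0005, 0, 0, 0.039, -0.0035, 0.0335, 0.0005, 0, 0, 0.039, -0.0035, 0.0335, 0.0005, 0, 0, 0.039, -0.0035, 0.0335, 0.0005, 0, 0, 0.039, -0.0035, 0.0335, 0, 0, 0, 0.039]

```text
t: 6.53
eef_pos: [0.4619, 0.2624, 0.2244]
ee_rot: [-3.132, 0.005, -1.51]
force: [0.8, -1.0, -1.7]
width: 0.012
```

```bash
python3 to.py .467 .247 .195 -1.528
```

```text
t 6.53 pos [0.4619 0.2624 0.2244] rot [-3.1318  0.0046 -1.5104] q6 0.74 F [ 0.84 -0.97 -1.67] M [-0.112 -0.055 -0.015] w 0.012
d [ 0.0051 -0.0154 -0.0294] r [-0.0051  0.0095 -0.0176]
```

apply_moves:
  increments: [0.002, -0.006, -0.012, -0.002, 0.004, -0.007, 0.002, -0.006, -0.012, -0.002, 0.004, -0.007, 0.001, -0.003, -0.007, -0.001, 0.001, -0.003, 0, 0, -0.0005, 0, 0, 0]

```text
t: 6.87
eef_pos: [0.4663, 0.2536, 0.193]
ee_rot: [-3.14, 0.002, -1.518]
force: [-0.9, -0.5, -1.3]
width: 0.0115
```

```bash
python3 to.py .467 .247 .191 -1.528; python3 -c "
from h import *
save('side','stud1',[165,125,245,205],8)
t=optics.grab_frame('top');cv2.imwrite('pics/t1.png',t[...,::-1])
np.savez('im1.npz',side=optics.grab_frame('side'))"
```

```text
t 6.87 pos [0.4663 0.2536 0.193 ] rot [-3.1397e+00  2.0000e-03 -1.5185e+00] q6 0.755 F [-0.89 -0.48 -1.27] M [-0.152  0.217 -0.001] w 0.0115
d [ 0.0007 -0.0066 -0.002 ] r [-0.0021  0.0018 -0.0095]
```

View pics/stud1.png

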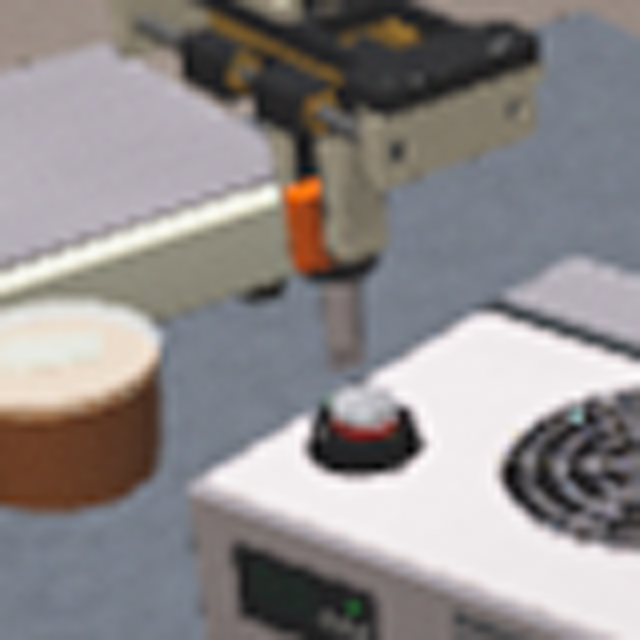

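Run:
```python
from h import *
s=np.load("im1.npz")["side"].astype(int)
print(s[156:182,201:220].mean(2).astype(int))
st=arm.get_state();print(st["eef_pos"],st["ee_rot"])
x,y=st["eef_pos"][:2]
for a in(-.008,.008): print(proj("side",[x+a,y+a*.05,.126]))
print(proj("side",[x,y,.126]),proj("side",[.467,.247,.114]))
p0=proj("side",[.467,.247,.114]);
print(proj("side",[.477,.247,.114])-p0,proj("side",[.467,.257,.114])-p0,proj("side",[.467,.247,.124])-p0)
```

```text
[[ 97  83  86  76  74  85 113 119 107  92  82  94 123 128 125 125 124 126
  124]
 [105  91  87  79  68  57  70  83  65  43  59 108 131 127 127 128 129 126
  125]
 [126 100  73  58  50  41  38  34  32  39  83 126 132 130 129 130 128 128
  125]
 [123 116  88  63  51  51  52  48  56  87 118 132 130 133 131 129 129 129
  129]
 [124 131 127 108  89  94  97  91  89 114 135 133 134 130 130 129 131 130
  131]
 [131 128 129 123 111 120 122 113  99 114 133 132 130 128 128 130 130 131
  128]
 [129 127 130 123 113 119 119 111 101 115 132 130 128 128 127 127 128 127
  126]
 [126 127 127 120 112 120 122 111  97 109 130 129 127 128 127 126 125 127
  128]
 [127 128 128 124 115 119 121 113  96 104 130 130 129 131 128 129 128 130
  128]
 [124 128 129 130 124 117 121 113  95 104 131 129 131 129 129 128 128 127
  124]
 [128 130 128 130 122 115 122 114  96 106 131 130 131 130 130 126 125 123
  129]
 [130 130 131 130 126 122 118 113  95 107 134 131 130 130 128 123 126 161
  203]
 [129 130 129 130 128 120 107 105  97 107 131 127 127 125 124 146 193 228
  241]
 [130 127 127 126 122 109  95  98 100 116 127 1
[... 569 characters left out ...]
 155 112  52 163 239 241
  238]
 [157 208 197 103  30  84 132 147 173 183 166 144 135 104  28 112 219 243
  240]
 [215 247 218  77  67  48  68  83 110 125 128 129  84  51  34  59 195 247
  240]
 [241 243 192  69  74  40  47  57  60  61  56  56  55  45  33  25 144 236
  242]
 [242 231 135  28  38  38  39  41  44  41  42  38  38  37  33  28  84 204
  243]
 [241 229 129  23  33  34  36  35  36  36  37  36  35  33  33  21 137 234
  243]]
[0.46712853 0.25420373 0.19479609] [-3.13734581  0.00355997 -1.51854481]
[206.49207196 169.74872317]
[210.39866467 168.19111133]
[208.45140983 168.96750841] [209.91198594 172.93935908]
[ 2.50693345 -0.92966064] [-1.65871147 -1.08572802] [-0.24341104 -2.65080049]
```

The blade tip is at crop (343,364) and the red-banded head at (362,397). The blade is about 8–10 mm too far in +y, so I'm shifting over the slot.

apply_moves:
  increments: [0, -0.004, -0.004, -0.001, 0.002, -0.004, 0, -0.004, -0.004, -0.001, 0.002, -0.004, 0, -0.002, -0.002, -0.001, 0, -0.002, 0, -0.001, -0.001, 0, 0, 0]

```text
t: 7.35
eef_pos: [0.4682, 0.2411, 0.1848]
ee_rot: [-3.139, 0.003, -1.532]
force: [-0.2, 0.8, -0.7]
width: 0.0114
```

```bash
python3 to.py .467 .2445 .182 -1.528
```

```text
t 7.35 pos [0.4682 0.2411 0.1848] rot [-3.1393e+00  2.6000e-03 -1.5322e+00] q6 0.761 F [-0.24  0.78 -0.75] M [-0.154  0.174  0.014] w 0.0114
d [-0.0012  0.0034 -0.0028] r [-0.0027  0.0021  0.0042]
```

apply_moves:
  increments: [-0.0005, 0, -0.0025, -0.001, 0.001, 0.002, -0.0005, 0, -0.002, -0.001, 0.001, 0.002, 0, 0, -0.0015, 0, 0, 0, 0, 0, -0.001, 0, 0, 0]

```text
t: 7.68
eef_pos: [0.4678, 0.2406, 0.1781]
ee_rot: [-3.14, 0.001, -1.528]
force: [-0.5, -1.2, 1.9]
width: 0.0119
```

```bash
python3 to.py .467 .2445 .182 -1.528
```

```text
t 7.68 pos [0.4678 0.2406 0.1781] rot [-3.1401e+00  1.2000e-03 -1.5285e+00] q6 0.765 F [-0.52 -1.17  1.91] M [-0.285  0.636 -0.017] w 0.0119
d [-0.0008  0.0039  0.0039] r [-0.0013  0.0014  0.0005]
```

apply_moves:
  increments: [0, 0.001, -0.0004, 0, 0, 0, 0, 0.001, -0.0004, 0, 0, 0]

```text
t: 7.85
eef_pos: [0.4677, 0.2422, 0.1774]
ee_rot: [-3.14, -0.0, -1.528]
force: [-1.5, -1.5, 1.4]
width: 0.0119
```

apply_moves:
  increments: [0, 0.001, -0.0004, 0, 0, 0, 0, 0.0005, -0.0004, 0, 0, 0]

```text
t: 8.02
eef_pos: [0.4677, 0.2442, 0.1763]
ee_rot: [-3.14, 0.0, -1.528]
force: [1.0, -0.7, -1.9]
width: 0.0122
```

apply_moves:
  increments: [0, 0.001, -0.0004, 0, 0, 0, 0, 0.0005, -0.0004, 0, 0, 0]

```text
t: 8.18
eef_pos: [0.4675, 0.245, 0.1753]
ee_rot: [-3.141, -0.002, -1.528]
force: [0.9, -4.2, 2.0]
width: 0.012
```

apply_moves:
  increments: [0, -0.001, 0, 0, 0.001, 0, 0, -0.0003, 0, 0, 0.001, 0]

```text
t: 8.35
eef_pos: [0.4677, 0.2444, 0.1753]
ee_rot: [3.141, -0.001, -1.527]
force: [-0.2, -0.4, 2.6]
width: 0.0117
```

```bash
python3 to.py .4675 .244 .175 -1.528
```

```text
t 8.35 pos [0.4677 0.2444 0.1753] rot [ 3.1406e+00 -8.0000e-04 -1.5274e+00] q6 0.761 F [-0.22 -0.37  2.58] M [-0.199  0.371 -0.009] w 0.0117
d [-0.0002 -0.0004 -0.0003] r [ 0.0008 -0.001  -0.0006]
```

apply_moves:
  increments: [0, -0.0001, -0.0015, 0, 0, 0, 0, -0.0001, -0.0015, 0, 0, 0, 0, -0.0001, -0.0015, 0, 0, 0, 0, 0, -0.0015, 0, 0, 0]

```text
t: 8.68
eef_pos: [0.4677, 0.2444, 0.1695]
ee_rot: [3.141, 0.0, -1.527]
force: [-0.8, -1.0, 3.0]
width: 0.012
```

```bash
python3 to.py .4677 .244 .168 -1.528
```

```text
t 8.68 pos [0.4677 0.2444 0.1695] rot [ 3.1410e+00  4.0000e-04 -1.5275e+00] q6 0.762 F [-0.76 -0.99  3.04] M [-0.575  0.542 -0.028] w 0.012
d [-0.     -0.0004 -0.0015] r [-0.0004 -0.0006 -0.0005]
```

apply_moves:
  increments: [0, 0, -0.001, 0, 0, 0, 0, 0, -0.001, 0, 0, 0]

```text
t: 8.85
eef_pos: [0.4677, 0.2444, 0.1674]
ee_rot: [3.141, 0.0, -1.527]
force: [-1.3, -1.0, 3.4]
width: 0.0119
```

apply_moves:
  increments: [0, 0, -0.001, 0, 0, 0]

```text
t: 8.93
eef_pos: [0.4677, 0.2444, 0.1663]
ee_rot: [3.141, 0.0, -1.527]
force: [-1.6, -1.0, 2.8]
width: 0.012
```

apply_moves:
  increments: [0, 0, -0.001, 0, 0, 0]

```text
t: 9.02
eef_pos: [0.4678, 0.2444, 0.1653]
ee_rot: [3.141, 0.0, -1.527]
force: [-0.7, -0.8, 3.3]
width: 0.0119
```

apply_moves:
  increments: [0, 0, -0.001, 0, 0, 0]

```text
t: 9.1
eef_pos: [0.4678, 0.2444, 0.1643]
ee_rot: [3.141, 0.0, -1.527]
force: [-1.8, -1.5, 4.3]
width: 0.0118
```

apply_moves:
  increments: [0, 0, -0.001, 0, 0, 0]

```text
t: 9.18
eef_pos: [0.4679, 0.2444, 0.1635]
ee_rot: [-3.142, 0.001, -1.527]
force: [-2.6, -1.6, 9.8]
width: 0.0121
```

apply_moves:
  increments: [0, 0, 0.0006, 0, 0, 0]

```text
t: 9.27
eef_pos: [0.4678, 0.2444, 0.1641]
ee_rot: [3.141, 0.0, -1.527]
force: [-2.2, -1.5, 3.5]
width: 0.0115
```

apply_moves:
  increments: [0, 0, 0, 0, 0, -0.05, 0, 0, 0, 0, 0, -0.05, 0, 0, 0, 0, 0, -0.05]

```text
t: 9.52
eef_pos: [0.4679, 0.2444, 0.1644]
ee_rot: [-3.141, 0.001, -1.681]
force: [-1.3, -1.6, 3.8]
width: 0.0118
```

```bash
python3 to.py .4677 .2442 .164 -3.1
```

```text
t 9.52 pos [0.4679 0.2444 0.1644] rot [-3.1412e+00  6.0000e-04 -1.6807e+00] q6 0.608 F [-1.35 -1.57  3.81] M [-0.654  0.629  0.018] w 0.0118
d [-0.0002 -0.0002 -0.0004] r [-1.0000e-04  7.0000e-04 -1.4193e+00]
```

apply_moves:
  increments: [0, 0, -0.0002, 0, 0, -0.07, 0, 0, -0.0002, 0, 0, -0.07, 0, 0, -0.0002, 0, 0, -0.07]

```text
t: 9.77
eef_pos: [0.4681, 0.2444, 0.164]
ee_rot: [-3.141, 0.001, -1.9]
force: [-1.3, -1.2, 4.9]
width: 0.0122
```

```bash
python3 to.py .4677 .2442 .164 -3.1
```

```text
t 9.77 pos [0.4681 0.2444 0.164 ] rot [-3.1408e+00  7.0000e-04 -1.8998e+00] q6 0.388 F [-1.35 -1.24  4.92] M [-0.654  0.739  0.022] w 0.0122
d [-0.0004 -0.0002  0.    ] r [ 2.0000e-04  1.1000e-03 -1.2002e+00]
```

apply_moves:
  increments: [0, 0, 0, 0, 0, -0.09, 0, 0, 0, 0, 0, -0.09, 0, 0, 0, 0, 0, -0.09, 0, 0, 0, 0, 0, -0.09]

```text
t: 10.1
eef_pos: [0.4683, 0.2442, 0.1642]
ee_rot: [-3.14, 0.001, -2.277]
force: [-2.3, -1.1, 4.5]
width: 0.0119
```

```bash
python3 to.py .4677 .2442 .164 -3.1
```

```text
t 10.1 pos [0.4683 0.2442 0.1642] rot [-3.1402e+00  8.0000e-04 -2.2765e+00] q6 0.011 F [-2.33 -1.11  4.48] M [-0.695  0.648  0.012] w 0.0119
d [-0.0006 -0.     -0.0002] r [ 0.0009  0.0013 -0.8235]
```

apply_moves:
  increments: [-0.0002, 0, 0, 0, 0, -0.09, -0.0002, 0, 0, 0, 0, -0.09, -0.0002, 0, 0, 0, 0, -0.09, -0.0002, 0, 0, 0, 0, -0.09]

```text
t: 10.43
eef_pos: [0.4683, 0.2441, 0.1647]
ee_rot: [-3.139, 0.002, -2.655]
force: [0.3, -1.2, 3.5]
width: 0.0122
```

```bash
python3 to.py .4677 .2442 .164 -3.1
```

```text
t 10.43 pos [0.4683 0.2441 0.1647] rot [-3.1391e+00  2.0000e-03 -2.6547e+00] q6 -0.37 F [ 0.31 -1.16  3.54] M [-0.75   0.392 -0.04 ] w 0.0122
d [-0.0006  0.0001 -0.0007] r [ 0.0019  0.0026 -0.4453]
```

apply_moves:
  increments: [-0.0003, 0, -0.0005, 0, 0, -0.09, -0.0003, 0, -0.0002, 0, 0, -0.09, -0.0002, 0, 0, 0, 0, -0.09]

```text
t: 10.68
eef_pos: [0.4683, 0.2439, 0.1644]
ee_rot: [-3.138, 0.003, -2.938]
force: [-1.4, -1.9, 3.4]
width: 0.0121
```

```bash
python3 to.py .4677 .2442 .164 3.05
```

```text
t 10.68 pos [0.4683 0.2439 0.1644] rot [-3.1384  0.0035 -2.9383] q6 -0.655 F [-1.37 -1.85  3.38] M [-0.713  0.375 -0.023] w 0.0121
d [-0.0006  0.0003 -0.0004] r [ 0.003   0.0037 -0.2949]
```

apply_moves:
  increments: [-0.0003, 0, -0.0003, 0.001, 0.001, -0.09, -0.0003, 0, -0.0002, 0.001, 0.001, -0.09, -0.0002, 0, 0, 0, 0, -0.09, 0, 0, 0, 0, 0, -0.05]

```text
t: 11.02
eef_pos: [0.4685, 0.2436, 0.1644]
ee_rot: [-3.14, 0.004, 3.006]
force: [-1.9, -1.4, 4.5]
width: 0.0121
```

```bash
python3 to.py .4677 .2442 .164 3.05
```

```text
t 11.02 pos [0.4685 0.2436 0.1644] rot [-3.1402  0.0035  3.0062] q6 -0.992 F [-1.92 -1.43  4.48] M [-0.49   0.809 -0.003] w 0.0121
d [-0.0008  0.0006 -0.0004] r [0.0018 0.0033 0.0438]
```

apply_moves:
  increments: [0, 0, 0.0015, 0, 0, 0, 0, 0, 0.0015, 0, 0, 0, 0, 0, 0.0015, 0, 0, 0]

```text
t: 11.27
eef_pos: [0.4684, 0.2436, 0.1689]
ee_rot: [-3.14, 0.003, 3.007]
force: [-1.2, -1.8, 2.9]
width: 0.012
```

apply_moves:
  increments: [0, 0, 0.0015, 0, 0, 0, 0, 0, 0.001, 0, 0, 0]

```text
t: 11.43
eef_pos: [0.4684, 0.2438, 0.1715]
ee_rot: [-3.141, 0.003, 3.009]
force: [-0.0, 0.3, -1.4]
width: 0.012
```

```bash
python3 to.py .4685 .2436 .172 3.006
```

```text
t 11.43 pos [0.4684 0.2438 0.1715] rot [-3.1405  0.0032  3.0094] q6 -0.988 F [-0.01  0.32 -1.44] M [0.043 0.163 0.032] w 0.012
d [ 0.0001 -0.0002  0.0005] r [ 0.0015  0.003  -0.0034]
```

Force falls to the in-air value at z=0.1715, where an uncaught stud would still be pushing, so it is in the catch. Lifting out.

apply_moves:
  increments: [0, 0, 0.003, 0, 0, 0, 0, 0, 0.005, 0, 0, 0, 0, 0, 0.008, 0, 0, 0, 0, 0, 0.012, 0, 0, 0, 0, 0, 0.012, 0, 0, 0, 0, 0, 0.01, 0, 0, 0]

```text
t: 11.93
eef_pos: [0.4671, 0.2433, 0.2223]
ee_rot: [-3.138, -0.0, 3.011]
force: [0.2, -0.7, -1.4]
width: 0.0117
```

```bash
python3 to.py .5196 -.220 .215 -2.072
```

```text
t 11.93 pos [0.4671 0.2433 0.2223] rot [-3.1376e+00 -5.0000e-04  3.0110e+00] q6 -0.986 F [ 0.19 -0.68 -1.37] M [ 0.129  0.087 -0.046] w 0.0117
d [ 0.0525 -0.4633 -0.0073] r [0.004  0.0015 1.2002]
```

apply_moves:
  increments: [0.0034, -0.03, -0.0004, 0, 0, 0.078, 0.0034, -0.03, -0.0004, 0, 0, 0.078, 0.0034, -0.03, -0.0004, 0, 0, 0.078, 0.0034, -0.03, -0.0004, 0, 0, 0.078, 0.0034, -0.03, -0.0004, 0, 0, 0.078, 0.0034, -0.03, -0.0004, 0, 0, 0.078, 0.0034, -0.03, -0.0004, 0, 0, 0.078, 0.0034, -0.03, -0.0004, 0, 0, 0.078, 0.0034, -0.03, -0.0004, 0, 0, 0.078, 0.0034, -0.03, -0.0004, 0, 0, 0.078, 0.0034, -0.03, -0.0004, 0, 0, 0.078, 0.0034, -0.03, -0.0004, 0, 0, 0.078, 0.0034, -0.03, -0.0004, 0, 0, 0.078, 0.003, -0.025, 0, 0, 0, 0.078, 0.002, -0.015, 0, 0, 0, 0.06, 0, -0.005, 0, 0, 0, 0.02]

```text
t: 13.27
eef_pos: [0.5191, -0.2083, 0.2324]
ee_rot: [-3.139, 0.016, -2.032]
force: [0.6, 0.3, -1.4]
width: 0.0119
```

```bash
python3 to.py .5196 -.220 .14 -2.072
python3 - <<'E'
from h import *
t=optics.grab_frame("top");s=optics.grab_frame("side")
z=lambda im,c,r,w,h:cv2.resize(im[r-h:r+h,c-w:c+w],(400,300),interpolation=cv2.INTER_CUBIC)
im=np.hstack([z(t,188,216,24,18),z(s,212,176,24,18)])
cv2.imwrite("pics/after.png",im[...,::-1])
E
```

```text
t 13.27 pos [ 0.5191 -0.2083  0.2324] rot [-3.1386  0.0157 -2.032 ] q6 1.156 F [ 0.56  0.33 -1.38] M [-0.067  0.147 -0.007] w 0.0119
d [ 0.0005 -0.0117 -0.0924] r [-0.0126  0.0099 -0.0399]
```

View pics/after.png

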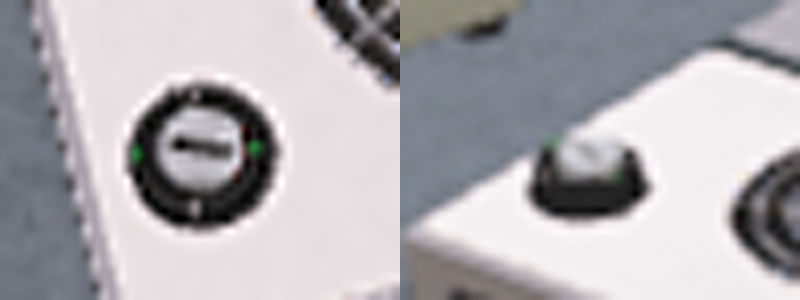

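The slot now lies along the green marks (crop (200,147)) and the side view shows no red, so the stud is locked. Lining up over the rest.

apply_moves:
  increments: [0, -0.004, -0.02, -0.004, 0.003, -0.013, 0, -0.004, -0.02, -0.004, 0.003, -0.013, 0, -0.003, -0.02, -0.004, 0.003, -0.013, 0, 0, -0.018, 0, 0, 0, 0, 0, -0.005, 0, 0, 0]

```text
t: 13.78
eef_pos: [0.5209, -0.2169, 0.1514]
ee_rot: [-3.133, 0.004, -2.081]
force: [-0.3, 0.1, -1.2]
width: 0.0118
```

```bash
python3 to.py .5196 -.220 .14 -2.072
```

```text
t 13.78 pos [ 0.5209 -0.2169  0.1514] rot [-3.1333  0.0041 -2.081 ] q6 1.108 F [-0.26  0.06 -1.24] M [-0.017  0.337  0.006] w 0.0118
d [-0.0013 -0.0031 -0.0114] r [0.0004 0.0092 0.009 ]
```

apply_moves:
  increments: [-0.001, -0.0015, -0.006, 0, 0.005, 0.005, -0.0005, -0.0012, -0.005, 0, 0.004, 0.003, -0.0003, -0.0005, -0.0015, 0, 0.001, 0, 0, 0, -0.0005, 0, 0, 0]

```text
t: 14.12
eef_pos: [0.5198, -0.2188, 0.139]
ee_rot: [3.141, -0.001, -2.071]
force: [-0.4, -0.4, 0.0]
width: 0.0119
```

```bash
python3 to.py .5196 -.220 .115 -2.072
```

```text
t 14.12 pos [ 0.5198 -0.2188  0.139 ] rot [ 3.1408e+00 -1.2000e-03 -2.0710e+00] q6 1.121 F [-0.43 -0.42  0.  ] M [-0.03   0.146  0.014] w 0.0119
d [-0.0002 -0.0012 -0.024 ] r [ 0.0007 -0.0013 -0.001 ]
```

apply_moves:
  increments: [0, -0.0006, -0.005, 0, 0, 0, 0, -0.0006, -0.005, 0, 0, 0, 0, -0.0004, -0.005, 0, 0, 0, 0, -0.0002, -0.005, 0, 0, 0, 0, 0, -0.004, 0, 0, 0]

```text
t: 14.53
eef_pos: [0.5219, -0.2209, 0.1161]
ee_rot: [-3.137, 0.001, -2.071]
force: [-0.2, -0.4, -0.5]
width: 0.0115
```

```bash
python3 to.py .5196 -.220 .072 -2.072
```

```text
t 14.53 pos [ 0.5219 -0.2209  0.1161] rot [-3.1368e+00  9.0000e-04 -2.0707e+00] q6 1.124 F [-0.22 -0.39 -0.54] M [-0.016  0.254 -0.027] w 0.0115
d [-0.0023  0.0009 -0.0441] r [ 0.0015  0.0046 -0.0013]
```

Descending drifts about +0.4 mm per row in x, so I'm compensating for that.

apply_moves:
  increments: [-0.0015, 0.0006, -0.002, 0, 0.003, 0, -0.0012, 0.0004, -0.004, 0, 0.002, 0, -0.0006, 0, -0.004, 0, 0.001, 0, -0.0005, 0, -0.004, 0, 0.001, 0]

```text
t: 14.87
eef_pos: [0.5175, -0.2199, 0.1003]
ee_rot: [3.139, -0.003, -2.071]
force: [0.5, -0.7, -1.2]
width: 0.0119
```

```bash
python3 to.py .5196 -.220 .072 -2.072
```

```text
t 14.87 pos [ 0.5175 -0.2199  0.1003] rot [ 3.1390e+00 -3.0000e-03 -2.0711e+00] q6 1.122 F [ 0.49 -0.69 -1.23] M [-0.008  0.124  0.033] w 0.0119
d [ 0.0021 -0.0001 -0.0283] r [ 0.0014 -0.0037 -0.0009]
```

apply_moves:
  increments: [0.001, 0, -0.004, 0, -0.002, 0, 0.0007, 0, -0.005, 0, -0.001, 0, 0.0003, 0, -0.006, 0, 0, 0, 0, 0, -0.006, 0, 0, 0]

```text
t: 15.2
eef_pos: [0.5199, -0.2199, 0.0776]
ee_rot: [-3.14, -0.001, -2.071]
force: [1.0, 0.3, -0.9]
width: 0.0119
```

```bash
python3 to.py .5196 -.220 .072 -2.072
```

```text
t 15.2 pos [ 0.5199 -0.2199  0.0776] rot [-3.1405e+00 -1.2000e-03 -2.0709e+00] q6 1.122 F [ 1.02  0.31 -0.86] M [-0.044  0.139 -0.018] w 0.0119
d [-0.0003 -0.0001 -0.0056] r [ 0.0016  0.0004 -0.0011]
```

apply_moves:
  increments: [-0.0001, 0, -0.003, 0, 0, 0, 0, 0, -0.0015, 0, 0, 0, 0, 0, -0.001, 0, 0, 0]

```text
t: 15.45
eef_pos: [0.5192, -0.2199, 0.0713]
ee_rot: [3.141, -0.003, -2.07]
force: [-9.0, 6.9, 27.7]
width: 0.0115
```

```bash
python3 to.py .5196 -.220 .0714 -2.072
```

```text
t 15.45 pos [ 0.5192 -0.2199  0.0713] rot [ 3.1409e+00 -2.5000e-03 -2.0702e+00] q6 1.122 F [-9.01  6.94 27.73] M [2.677 3.322 0.019] w 0.0115
d [ 0.0004 -0.0001  0.0001] r [ 0.0019 -0.0018 -0.0018]
```

apply_moves:
  increments: [0, 0, 0.0006, 0, 0, 0]

```text
t: 15.53
eef_pos: [0.5194, -0.2198, 0.0723]
ee_rot: [3.141, -0.003, -2.07]
force: [0.2, -0.3, -0.7]
width: 0.0118
```

apply_moves:
  increments: [0, 0, 0, 0, 0, 0, 0, 0, -0.0005, 0, 0, 0, 0, 0, -0.0005, 0, 0, 0, 0, 0, -0.0005, 0, 0, 0, 0, 0, 0, 0, 0, 0]
  hand: 0.3

```text
t: 15.95
eef_pos: [0.5203, -0.22, 0.0712]
ee_rot: [-3.14, -0.002, -2.07]
force: [-1.3, 0.4, 0.6]
width: 0.0398
```

apply_moves:
  increments: [-0.0003, 0, -0.0005, 0, 0, 0, 0, 0, 0, 0, 0, 0, 0, 0, 0.004, 0, 0, 0, 0, 0, 0.01, 0, 0, 0, 0, 0, 0.02, 0, 0, 0, 0, 0, 0.02, 0, 0, 0, 0, 0, 0.02, 0, 0, 0, 0, 0, 0.02, 0, 0, 0, -0.02, -0.02, 0.01, 0, 0, 0, -0.02, -0.02, 0, 0, 0, 0, -0.02, -0.02, 0, 0, 0, 0, -0.02, -0.02, 0, 0, 0, 0, 0, 0, 0, 0, 0, 0, 0, 0, 0, 0, 0, 0]

```text
t: 17.12
eef_pos: [0.4373, -0.3031, 0.1898]
ee_rot: [-3.132, -0.002, -2.066]
force: [0.8, -0.3, -0.2]
width: 0.0615
```

Run:
```python
from h import *
t=optics.grab_frame("top");s=optics.grab_frame("side")
z=lambda im,c,r,w,h:cv2.resize(im[r-h:r+h,c-w:c+w],(400,300),interpolation=cv2.INTER_CUBIC)
im=np.vstack([np.hstack([z(t,188,216,24,18),z(t,353,202,24,18)]),np.hstack([z(s,320,250,32,24),z(t,280,210,280,210)])])
cv2.imwrite("pics/final.png",im[...,::-1])
st=arm.get_state();print(st["eef_pos"],st["width"],st["force"],st["t"])
```

```text
[ 0.43790269 -0.30244343  0.18941743] 0.06146604199584732 [ 0.61292372  0.82453427 -0.35374902] 17.2167
```

View pics/final.png

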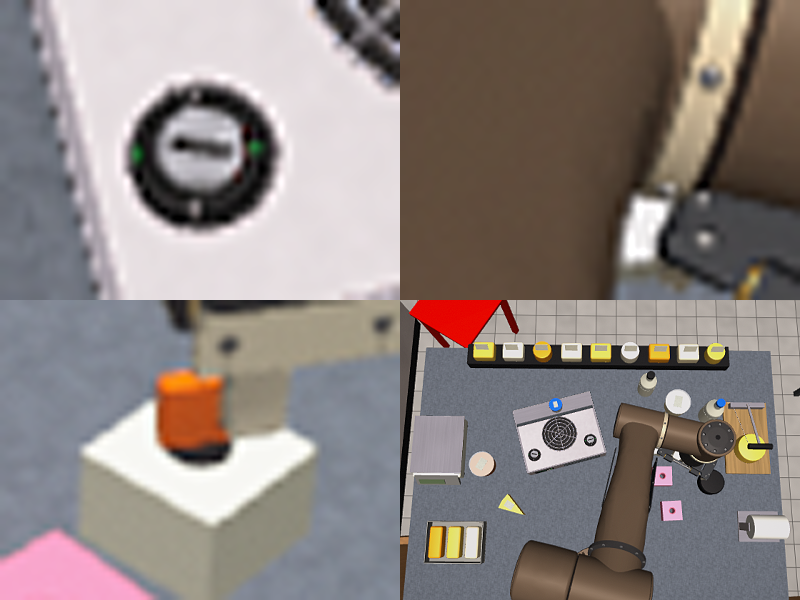

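The stud's slot is along the green marks. The key hangs upright with its flange on the rest, and the gripper is clear of it. Handing in.

```bash
python3 -c "
from station import arm
print(arm.job_done())"
```

```text
the job is handed in; nothing more can be done
None
```

The red stud (the left of the two, seen from the robot) is locked, the slot key is back in its white rest, and I handed the job in at about 17 s.

- **Slot:** I found it by feel. The upward force dropped to nothing when the blade fell in, then the blade met the slot wall and bottomed 6 mm down.
- **Press:** The stud reached its stop after about 12 mm. The peak reading was 9.8 N, roughly 11 N once the sensor's offset is allowed for, so under the 16 N limit. I eased off to about 4–5 N for the turn.
- **Turn:** I turned the tool about 1.75 rad clockwise, so the stud itself turned at least 1.6 rad after allowing for blade play. On lifting, the force fell to zero about 7 mm above the stop, so the stud stayed down in its catch.
- **Last pictures:** The slot lies along the green marks, slightly past them. The side view taken just after the turn shows no red. The top view still shows a faint trace of red at the head's edge, which I put down to the head sitting slightly proud.
- **Key and surroundings:** The key stands upright with its flange on the rest. The force reached about 28 N for a moment as it seated. The gripper is open and clear. Everything visible in the last top view looked undisturbed, but the arm hid the rest and the purple block from that camera.

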